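# Hang the lipped bin on the slat-stand rail

## Robot

A 6-joint arm with a two-finger parallel gripper is mounted at the origin on the work surface. World frame = base frame: x ahead of the robot, y to its left, z up, the work surface at z = 0. Lengths are in m, angles in rad, forces in N, time in s.
With the tool pointing down it reaches from about 0.325 to 0.9 m from the base axis. Payload 3.5 kg.
Tool frame: the origin (TCP) lies midway between the tips of the shut fingers; the grasp point (between the pads) lies 19 mm behind it; z points along the fingers, y is the line along which they close (so a half turn about z gives the same grasp; the last joint's range is limited). The gripper opens to 85 mm and grips with 20 to 120 N. Pads are 22 mm wide; open, the fingers measure 114 mm over their backs; the gripper's body (76 mm by 85 mm) begins 54 mm behind the grasp point. The pads swing forward as they close: fully open they stand 13 mm farther back than shut.
Start: joints at [1.174, 0.276, -0.026, 1.268, 0, 1.467], TCP at [0.181, 0.598, 0.231] pointing down, gripper open.
Joint ranges: [-3.12, 3.12], [-0.85, 1.88], [-1.08, 1.24], [-1.95, 2.15], [-1.57, 1.53], [-3.14, 3.14]. Speed limits (rad/s): [2.57, 2.57, 3.14, 3.14, 3.14, 3.14].

## Interface

Orientations are given as a unit quaternion [w, x, y, z].
In Python, from workcell import ctrl gives the robot as it stands.
- The arm moves only by the shell command python3 -m jog 'ROWS' [FORCE]. ROWS is JSON, a list of rows, each a list of 3 entries, a list of its own where there are three numbers: the shift along the world's x, y, z normalised to -1 to 1, where 1 is 50 mm, then the turn, a rotation vector about the world's x, y, z normalised to -1 to 1, where 1 is 0.12 rad, then the opening, from -1 (shut) to 1 (fully open). A call has 1 to 10 rows; each row shifts and turns the commanded pose from where the row before left it; what a row does not reach is not made up. A row lasts 1/8 s, in which the tool goes at most 62.5 mm and 10.7 degrees, less where a joint would pass 70% of its speed; a pose out of reach is approached as far as the arm can. A call with a number of a shift or a turn outside -1 to 1 is refused whole. A call with a gripper value outside its range is refused whole. The fingers move at their own pace and stop on an object; FORCE is the grip in N (left out, the last holds). Time passes only in rows, so rows that do not move let the fingers close. It gives the time, the measured TCP pose, the force, the opening and the grip force at its end, in the units of the state.
- ctrl.get_state(): the state, without advancing time (a new reading comes with each control period).
- ctrl.camera(name): name is "scene" or "top" or "wrist"; returns a dict with "pixels" (384x512x3 uint8, red, green, blue), "mtx" (3x3 intrinsics, pixels), "D" ([k1, k2, p1, p2, k3] as OpenCV has them; the pictures are not rectified), "rvec" (rotation vector, rad) and "tvec" (3), from world to camera coordinates, as OpenCV has them; the wrist camera has in their place "mount" (4x4, takes a point from camera to tool coordinates, whose origin is the TCP and whose axes are the flange's). Camera axes: x right, y down, z forward; pixel columns grow to the right and rows downward; lengths in m; the calibration is good to about 2 mm. A picture is of the moment at which its call begins: read the wrist's pose just before it. There is no depth.
- ctrl.hand_in(): hands the job in; it is judged then, once.
Trained networks look in the newest picture that a camera, given by its name, has taken for a name from the list of things; names that differ only in an ending like _2 or _b are one class to them, and where a whole thing is asked for, a point or a joint stands for the part that bears it (a point fixed in the world has none). Each returns a list of dicts, best first, with "confidence" (0 to 1); they miss things now and then, are a little off and sometimes report something else, mostly with a low value. They report only what shows in the picture. A call takes as long as a camera call. They do not tell look-alikes from the thing itself.
- ctrl.spot_in(query, camera): "at" ([x, y, z] in m, in the coordinates of the camera as it stood for that picture, good to about 4 mm: the middle of the surface that is visible of it).
- ctrl.regions_of(query, camera): "pixels" (384x512 bool, what is visible of it).
The state is a dict: "clock": time; "q": joint angles; "qvel": joint speeds; "joint_torque": joint torques, N m; "eef_pos": TCP position; "ee_rot": TCP orientation; "ft_force": force on the tool from outside, world axes, zero at the start; "ft_torque": the same for the moment, N m; "grip_width": finger opening in m; "grasp_force": force on a finger pad.
Only numpy, scipy, OpenCV 4.12 (cv2) and the standard library are available. Lean on these libraries where they do the work, as an engineer would, in place of code of your own. Each camera call takes 0.05 s, during which the arm holds its last target. There are 200 camera calls.

## Task

Two white bins with carrying bars stand on the workbench; only one of them has a hooked lip on its back. Hang that bin by its lip over the rail of the small slat stand, about the middle of the empty stretch beside the shallow bin that already hangs there, so that it hangs freely, roughly upright and square to the rail. Leave the bin without a lip standing where it is.

Things in the scene. Friction and masses are not known exactly. Their poses are not given: they have to be found in the camera images.
- bin_bar (a point): The bin to hang: white, open, 110 mm front to back (its x), 100 wide, 100 high, about 0.35 kg. A straight carrying bar 16 mm wide, 18 high runs front to back over its middle on two end posts (90 mm apart), its underside 36 mm above the rim. This point: the bar's centre, 145 mm above the bin's underside, over its middle. Axes: the bin's own, x from front to back (the lip is at the back), z up.
- bin_lip (a point): The bin's hooked lip, 70 mm wide, at the top of its back wall: a flange with a down-turned plate, leaving a slot 26 mm front to back and 24 mm deep, open below. This point: middle of the slot, on the flange's underside, 68 mm behind and 49 mm below the bar's centre. Same axes. Hung up, this underside rests on the rail; the play lets the bin lean forward up to 0.2 rad.
- bay (a point): Middle of the empty stretch of rail, on its top edge and mid-thickness, 170 mm above the bench. Rail: upright aluminium strip 6 mm thick on top of a fixed low stand of plywood slats, flush with its front. y along the rail, x from the stand's front to its back, z up. Bins hang in front, lip plate behind. The rail ends 125 mm to -y; a fixed shallow bin, 5 mm above the rail, begins 115 mm to +y.
- tote_bar (a point): The bin to leave alone: same size, colour and carrying bar as the other, but a plain back with no lip. This point: the centre of its bar, 145 mm above its underside; x from its front to its back.
Things that resemble listed ones, but are neither listed nor needed, are in the scene too. What is shaped like the part that bears bin_bar but pink is not meant.

How it is judged:
By the outcome, as a careful person would: the job done as asked, in the order asked, and still so for the second after the job is handed in, with the robot touching nothing.
It also fails if it takes over 48 s, if anything falls off the work surface, if the arm or the gripper's body presses on something with over 40 N, if the wrist force passes 120 N, or if a joint passes its speed limit or range.

## Working session

There is one attempt and no reset: what is moved stays moved. The work goes in short steps, Python scripts to look and compute and a shell command to move; the robot and the scene stay as the last step left them, time stands still between calls to the robot, and variables do not carry over. Pictures are saved under pics/ and viewed, at most 10 in all, crops included, and the job is handed in when it is done.

```bash
mkdir -p pics; cat > h.py <<'E'
import numpy as np, cv2
from workcell import ctrl
from scipy.spatial.transform import Rotation as R
def cam(n):
    s=ctrl.get_state(); c=ctrl.camera(n)
    if n=="wrist":
        q=s["ee_rot"]; T=np.eye(4); T[:3,:3]=R.from_quat([q[1],q[2],q[3],q[0]]).as_matrix(); T[:3,3]=s["eef_pos"]
        M=T@np.array(c["mount"])
    else:
        r=cv2.Rodrigues(np.array(c["rvec"],float))[0]; M=np.eye(4); M[:3,:3]=r.T; M[:3,3]=-r.T@np.ravel(c["tvec"])
    return c,M
def save(c,f,s=1.5): cv2.imwrite("pics/"+f,cv2.resize(cv2.cvtColor(c["pixels"],cv2.COLOR_RGB2BGR),None,fx=s,fy=s))
def onplane(c,M,uv,z):
    p=cv2.undistortPoints(np.array(uv,float).reshape(-1,1,2),np.array(c["mtx"]),np.array(c["D"])).reshape(-1,2)
    d=np.c_[p,np.ones(len(p))]@M[:3,:3].T
    return M[:3,3]+d*((z-M[2,3])/d[:,2])[:,None]
def proj(c,M,P):
    W=np.linalg.inv(M); return cv2.projectPoints(np.array(P,float).reshape(-1,3),cv2.Rodrigues(W[:3,:3])[0],W[:3,3],np.array(c["mtx"]),np.array(c["D"]))[0].reshape(-1,2)
E
python3 - <<'E'
from h import *
for n in ["scene","top"]:
    c,M=cam(n); save(c,n+"0.png"); print(n,"cam at",M[:3,3].round(3))
    for q in ["bin_bar","bin_lip","bay","tote_bar"]:
        for d in ctrl.spot_in(q,n): print(q,round(d["confidence"],2),(M[:3,:3]@d["at"]+M[:3,3]).round(3), proj(c,M,M[:3,:3]@d["at"]+M[:3,3]).round(0))
E
```

```text
scene cam at [ 1.403 -0.521  1.054]
bin_bar 0.91 [ 0.648 -0.443  0.068] [[161. 273.]]
bin_bar 0.89 [ 0.295 -0.203  0.083] [[194. 173.]]
bin_bar 0.76 [ 0.651 -0.089  0.074] [[269. 231.]]
bin_bar 0.7 [ 0.339 -0.437  0.078] [[134. 203.]]
bin_bar 0.63 [0.788 0.22  0.081] [[375. 224.]]
bin_lip 0.82 [ 0.644 -0.442  0.069] [[160. 271.]]
bin_lip 0.81 [ 0.341 -0.439  0.079] [[133. 203.]]
bin_lip 0.74 [ 0.656 -0.091  0.072] [[269. 232.]]
bin_lip 0.62 [ 0.297 -0.202  0.085] [[194. 173.]]
bay 0.87 [0.484 0.281 0.124] [[337. 155.]]
tote_bar 0.83 [ 0.468 -0.298  0.064] [[186. 217.]]
tote_bar 0.26 [ 0.653 -0.094  0.075] [[268. 231.]]
top cam at [ 0.373 -0.081  1.451]
bin_bar 0.87 [ 0.634 -0.446  0.07 ] [[380. 148.]]
bin_bar 0.84 [0.781 0.233 0.075] [[148. 106.]]
bin_bar 0.76 [ 0.637 -0.083  0.073] [[256. 150.]]
bin_bar 0.74 [ 0.313 -0.442  0.076] [[385. 258.]]
bin_bar 0.72 [ 0.277 -0.196  0.068] [[299. 274.]]
bin_lip 0.93 [ 0.284 -0.194  0.069] [[298. 271.]]
bin_lip 0.91 [0.782 0.235 0.078] [[147. 106.]]
bin_lip 0.84 [ 0.634 -0.452  0.072] [[382. 148.]]
bin_lip 0.79 [ 0.636 -0.086  0.072] [[256. 151.]]
bin_lip 0.67 [ 0.31  -0.439  0.081] [[385. 260.]]
bay 0.97 [0.417 0.283 0.127] [[127. 229.]]
tote_bar 0.93 [ 0.45  -0.297  0.036] [[330. 213.]]
```

View pics/scene0.png

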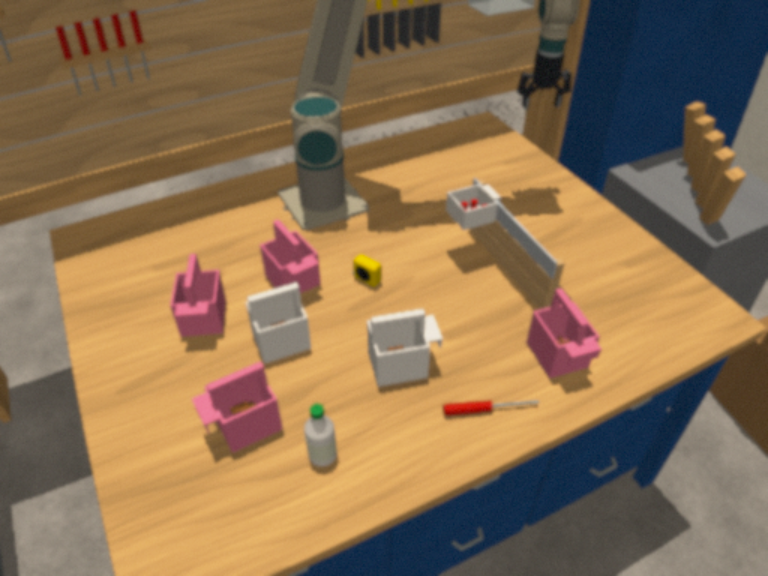

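View pics/top0.png

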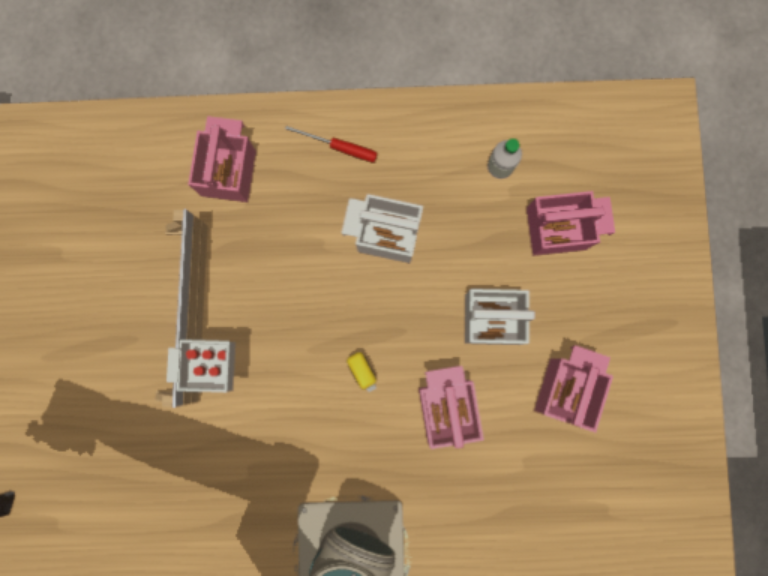

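The lipped white bin is at (390,228) in the 768-wide top picture, its lip to the left (+y). The other white bin, at (498,316), is plain. The rail runs from (187,212) to (177,405), with the shallow bin at (205,366). Next I measure the bar and rail directions.

```bash
python3 - <<'E'
from h import *
s=ctrl.get_state(); q=s["ee_rot"]; print(s["clock"],R.from_quat([q[1],q[2],q[3],q[0]]).as_matrix().round(3))
c,M=cam("top")
P=lambda uv,z: onplane(c,M,np.array(uv)/1.5,z)
b=P([[362,213],[420,230]],.154); print("bar",b.round(3),b.mean(0).round(3),np.linalg.norm(b[1]-b[0]),np.degrees(np.arctan2(*(b[0]-b[1])[1::-1])))
r=P([[187,212],[175,405]],.17); print("rail",r.round(3))
print("shallow",P([[230,340],[180,340]],.17).round(3))
for d in ctrl.regions_of("bin_bar","top")[:6]:
    v,u=np.nonzero(d["pixels"]); print(d["confidence"],u.mean(),v.mean(),len(u))
c,M=cam("scene")
v=proj(c,M,np.r_[b,r])*1.5; print(v.round(0))
E
```

```text
0.5 [[-0.957  0.29  -0.   ]
 [ 0.29   0.957 -0.   ]
 [-0.    -0.    -1.   ]]
bar [[ 0.647 -0.044  0.154]
 [ 0.611 -0.15   0.154]] [ 0.629 -0.097  0.154] 0.11134402950861333 71.52160603418999
rail [[0.656 0.277 0.17 ]
 [0.307 0.298 0.17 ]]
shallow [[0.42  0.199 0.17 ]
 [0.422 0.289 0.17 ]]
0.97 148.24727992087043 106.91740850642928 2022
0.96 378.1871091871092 148.11303511303512 2079
0.77 383.15675165250235 259.02927289896127 2118
0.68 299.7626178591237 272.4026622296173 1803
0.63 255.80247608328645 150.87281935846934 1777
[[422. 311.]
 [368. 317.]
 [553. 261.]
 [473. 178.]]
```

```bash
python3 -m jog '[[[0.4,-0.6,0.5],[0,0,-0.8],1],[[0.56,-0.87,0.5],[0,0,-0.8],1],[[0.56,-0.87,0.5],[0,0,-0.8],1],[[0.56,-0.87,0.5],[0,0,-0.8],1],[[0.56,-0.87,0],[0,0,-0.8],1],[[0.56,-0.87,0],[0,0,-0.8],1],[[0.56,-0.87,0],[0,0,-0.8],1],[[0.56,-0.87,0],[0,0,-0.8],1]]'
python3 -m jog '[[[0.56,-0.87,0],[0,0,-0.8],1],[[0.56,-0.87,0],[0,0,-0.8],1],[[0.56,-0.87,0],[0,0,-0.8],1],[[0.56,-0.87,0],[0,0,-0.8],1],[[0.56,-0.87,0],[0,0,-0.8],1],[[0.56,-0.87,0],[0,0,-0.8],1],[[0.56,-0.87,0],[0,0,-0.8],1],[[0.4,-0.6,0],[0,0,-0.8],1],[[0,0,0],[0,0,-0.5],1],[[0,0,0],[0,0,0],1]]'
python3 - <<'E'
from h import *
c,M=cam("wrist"); save(c,"w1.png"); s=ctrl.get_state(); print(s["q"],M.round(3))
for q in ["bin_bar","bin_lip"]:
  for d in ctrl.spot_in(q,"wrist"):
    p=M[:3,:3]@d["at"]+M[:3,3]; print(q,d["confidence"],p.round(3),proj(c,M,p).round(0))
E
```

```text
clock: 1.65
eef_pos: [0.3977, 0.2623, 0.3316]
ee_rot: [0.0, 0.508, 0.862, 0.0]
ft_force: [0.7, 0.9, -0.6]
grip_width: 0.0854
grasp_force: 0.0
clock: 2.9
eef_pos: [0.6131, -0.0713, 0.3311]
ee_rot: [-0.0, 0.81, 0.586, -0.0]
ft_force: [-0.7, -0.0, -0.6]
grip_width: 0.0852
grasp_force: 0.0
[-2.19838171e-01  2.30078545e-01  1.21490990e-01  1.46241295e+00
  8.84962800e-05  1.66908050e+00] [[ 0.95  -0.3   -0.091  0.635]
 [-0.314 -0.91  -0.271 -0.002]
 [-0.001  0.286 -0.958  0.474]
 [ 0.     0.     0.     1.   ]]
bin_bar 0.95 [ 0.291 -0.157  0.053] [[ 80. 269.]]
bin_bar 0.75 [ 0.633 -0.378  0.046] [[325. 322.]]
bin_bar 0.6 [ 0.636 -0.085  0.093] [[277. 163.]]
bin_lip 0.97 [ 0.639 -0.089  0.098] [[281. 167.]]
bin_lip 0.8 [ 0.295 -0.154  0.053] [[ 81. 267.]]
bin_lip 0.62 [ 0.636 -0.379  0.046] [[327. 322.]]
```

View pics/w1.png

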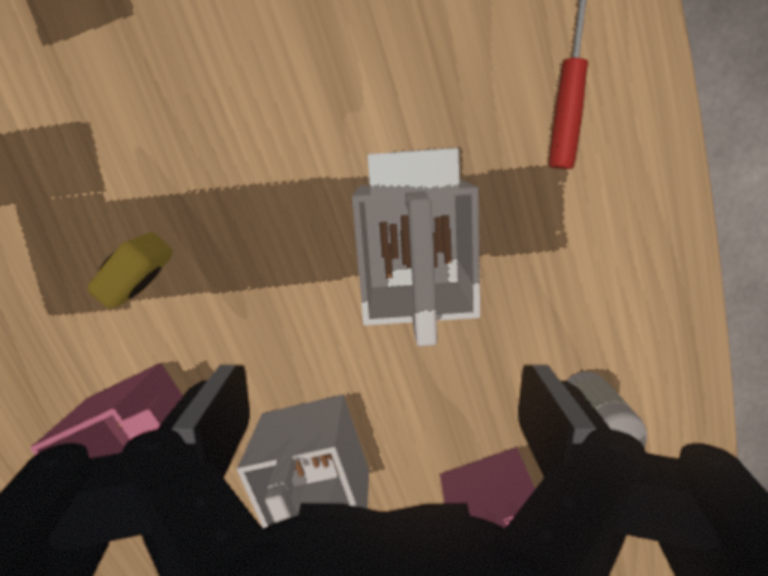

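The lip is at (415,167), back side. The bar's top face runs from (420,194) to (425,310), and the rim's front corners are at (362,324) and (480,318).

```bash
python3 - <<'E'
from h import *
c,M=cam("wrist")
P=lambda uv,z: onplane(c,M,np.array(uv)/1.5,z)
an=lambda d: np.degrees(np.arctan2(d[1],d[0])).round(1)
b=P([[420.5,194],[425,310]],.154); print("bar",b.round(4),b.mean(0).round(4),np.linalg.norm(b[1]-b[0]),an(b[0]-b[1]))
k=P([[355,187],[362,324],[480,318],[478,184]],.1); print("rim",k.round(3),k.mean(0).round(4),an(k[0]-k[1]),an(k[3]-k[2]),an(k[2]-k[1])+90,np.linalg.norm(k[2]-k[1]),np.linalg.norm(k[0]-k[1]))
l=P([[369,155],[459,149]],.1);print("lip",l.round(3),np.linalg.norm(l[1]-l[0]),an(l[1]-l[0])+90)
s=ctrl.get_state();print(s["eef_pos"]);q=s["ee_rot"];print(R.from_quat([q[1],q[2],q[3],q[0]]).as_matrix().round(3))
E
```

```text
bar [[ 0.6491 -0.0377  0.154 ]
 [ 0.6279 -0.1187  0.154 ]] [ 0.6385 -0.0782  0.154 ] 0.08376051578812999 75.3
rim [[ 0.604 -0.022  0.1  ]
 [ 0.572 -0.134  0.1  ]
 [ 0.67  -0.16   0.1  ]
 [ 0.697 -0.05   0.1  ]] [ 0.6356 -0.0918  0.1   ] 73.8 75.9 74.9 0.10163170787670188 0.11604448905196417
lip [[ 0.622 -0.003  0.1  ]
 [ 0.69  -0.02   0.1  ]] 0.07011982236497129 75.7
[ 0.6127753  -0.0702768   0.33153365]
[[ 0.312  0.95   0.   ]
 [ 0.95  -0.312 -0.   ]
 [ 0.     0.    -1.   ]]
```

```bash
python3 -m jog '[[[0.44,-0.46,-0.4],[0,0,0.46],1],[[0,0,-0.6],[0,0,0],1],[[0,0,-0.7],[0,0,0],1],[[0,0,-0.7],[0,0,0],1],[[0,0,-0.7],[0,0,0],1],[[0,0,-0.6],[0,0,0],1],[[0,0,-0.4],[0,0,0],1],[[0,0,0],[0,0,0],1],[[0,0,0],[0,0,0],1]]'
python3 - <<'E'
from h import *
c,M=cam("wrist"); save(c,"w2.png")
E
```

```text
clock: 4.22
eef_pos: [0.6357, -0.0936, 0.1275]
ee_rot: [0.001, 0.794, 0.608, 0.001]
ft_force: [0.7, 0.5, 0.9]
grip_width: 0.0854
grasp_force: 0.0
```

View pics/w2.png

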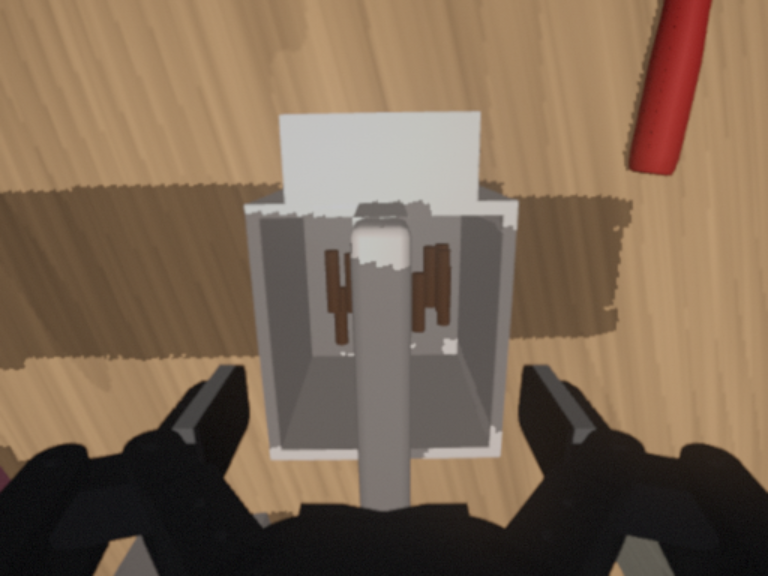

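The bar, at column 383, is centred between the fingers and aligned with them. I close.

```bash
python3 -m jog '[[[0,0,0],[0,0,0],-1],[[0,0,0],[0,0,0],-1],[[0,0,0],[0,0,0],-1],[[0,0,0],[0,0,0],-1],[[0,0,0],[0,0,0],-1],[[0,0,0],[0,0,0],-1],[[0,0,0],[0,0,0],-1],[[0,0,0],[0,0,0],-1]]' 90
python3 -m jog '[[[0,0,0.2],[0,0,0],-1],[[0,0,0.4],[0,0,0],-1],[[0,0,0.6],[0,0,0],-1],[[0,0,0.8],[0,0,0],-1],[[0,0,0.8],[0,0,0],-1],[[0,0,0.4],[0,0,0],-1],[[0,0,0],[0,0,0],-1],[[0,0,0],[0,0,0],-1]]' 90
python3 - <<'E'
from h import *
c,M=cam("top"); P=M; print([(d["confidence"],(M[:3,:3]@d["at"]+M[:3,3]).round(3)) for d in ctrl.spot_in("bay","top")])
save(dict(pixels=c["pixels"][100:290,60:260]),"t2.png",3)
c,M=cam("wrist"); save(c,"w3.png")
E
```

```text
clock: 5.28
eef_pos: [0.6353, -0.094, 0.1266]
ee_rot: [0.0, 0.794, 0.608, 0.0]
ft_force: [-0.3, -1.2, 1.6]
grip_width: 0.0143
grasp_force: 88.1
clock: 6.28
eef_pos: [0.634, -0.0935, 0.2846]
ee_rot: [-0.001, 0.794, 0.608, -0.001]
ft_force: [-0.1, -0.3, -2.7]
grip_width: 0.0147
grasp_force: 87.9
[(0.6, array([0.419, 0.284, 0.13 ]))]
```

View pics/t2.png

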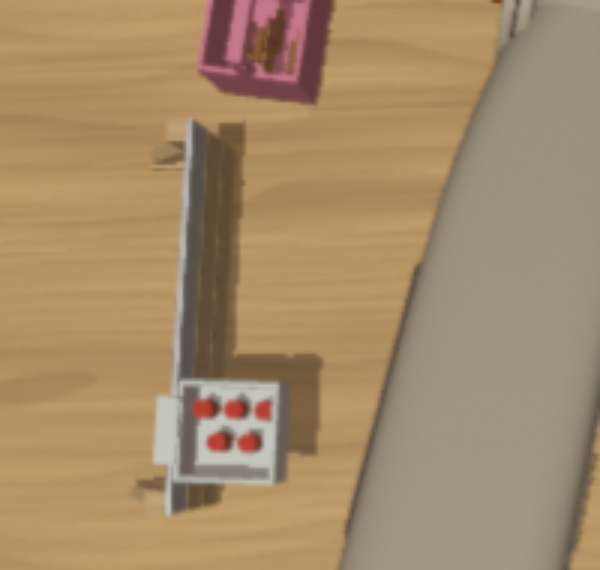

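View pics/w3.png

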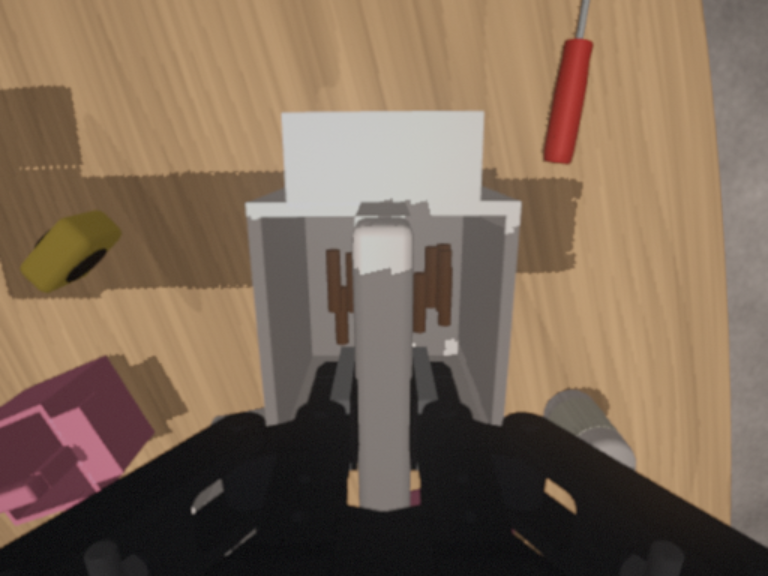

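```bash
python3 - <<'E'
from h import *
an=lambda d: np.degrees(np.arctan2(d[1],d[0])).round(1)
c,M=cam("top")
P=lambda uv,z: onplane(c,M,np.array(uv)/3+[60,100],z)
r=P([[189,120],[170,513],[186,200],[181,300],[177,375]],.17); print("rail",r.round(4),an(r[0]-r[1]),an(r[0]-r[4]),np.linalg.norm(r[0]-r[1]))
print("shallow",P([[182,380],[289,382]],.172).round(4))
c,M=cam("wrist"); s=ctrl.get_state(); t=s["eef_pos"]
zb=t[2]+.019-.045
P=lambda uv,z: onplane(c,M,np.array(uv)/1.5,z)
l=P([[283,112],[483,112],[248,216],[520,216]],zb); l-=[t[0],t[1],0]
print(l.round(4),an(l[1]-l[0])+90,an(l[3]-l[2])+90,np.linalg.norm(l[1]-l[0]),l[:2].mean(0))
a=np.radians(an(l[1]-l[0])+90); print("behind",l[:2].mean(0)@[np.cos(a),np.sin(a),0], l[:2].mean(0)@[np.sin(a),-np.cos(a),0])
E
```

```text
rail [[0.6602 0.2812 0.17  ]
 [0.304  0.2983 0.17  ]
 [0.5859 0.2838 0.17  ]
 [0.4944 0.2883 0.17  ]
 [0.4267 0.2919 0.17  ]] -2.8 -2.6 0.3565780020172613
shallow [[0.422  0.2868 0.172 ]
 [0.4175 0.19   0.172 ]]
[[-0.0124  0.0913  0.2589]
 [ 0.054   0.0734  0.2589]
 [-0.036   0.0606  0.2589]
 [ 0.0596  0.0348  0.2589]] 74.9 74.9 0.06871753109159684 [0.02081597 0.08237518 0.25887864]
behind 0.08495363715998017 -0.00136185967450363
```

```bash
python3 -m jog '[[[-0.2,0.3,0],[0,0,0.18],-1],[[-0.2,0.6,0],[0,0,0.18],-1],[[-0.2,0.8,0],[0,0,0.18],-1],[[-0.2,0.8,0],[0,0,0.18],-1],[[-0.2,0.8,0],[0,0,0.18],-1],[[-0.2,0.8,0],[0,0,0.18],-1],[[-0.2,0.8,0],[0,0,0.18],-1],[[-0.2,0.6,0],[0,0,0.18],-1],[[-0.2,0.4,0],[0,0,0.18],-1],[[-0.2,0.3,0],[0,0,0.18],-1]]'
python3 -m jog '[[[0,0,0],[0,0,0],-1],[[0,0,0],[0,0,0],-1],[[0,0,0],[0,0,0],-1]]'
python3 - <<'E'
from h import *
s=ctrl.get_state();q=s["ee_rot"];print(R.from_quat([q[1],q[2],q[3],q[0]]).as_matrix().round(3))
c,M=cam("wrist"); save(c,"w4.png")
E
```

```text
clock: 7.78
eef_pos: [0.5335, 0.2176, 0.2863]
ee_rot: [-0.0, 0.723, 0.691, -0.0]
ft_force: [0.6, 0.0, -2.9]
grip_width: 0.0148
grasp_force: 87.8
clock: 8.15
eef_pos: [0.5353, 0.2155, 0.2863]
ee_rot: [0.0, 0.724, 0.69, -0.0]
ft_force: [-0.8, -0.1, -2.4]
grip_width: 0.0147
grasp_force: 87.9
[[ 0.049  0.999  0.   ]
 [ 0.999 -0.049 -0.   ]
 [-0.     0.    -1.   ]]
```

View pics/w4.png

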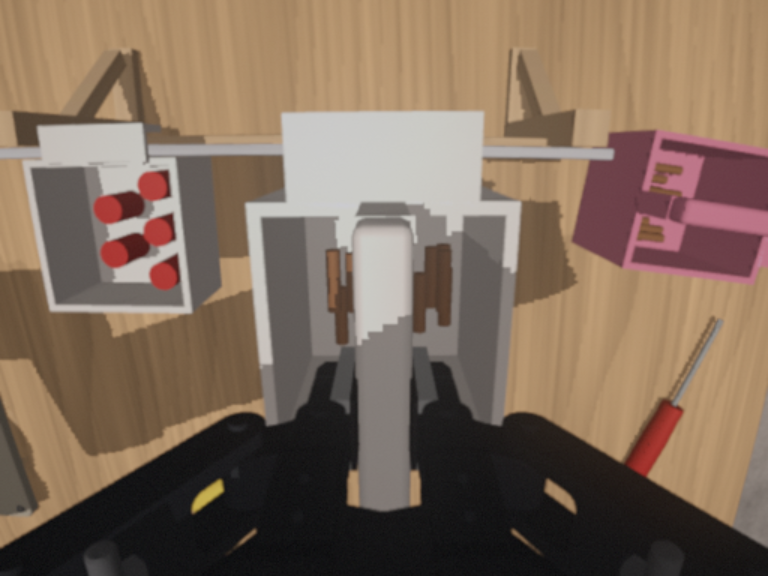

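The rail top runs from (160,150) to (613,154), on both sides of the lip (283–483, 112–205).

```bash
python3 - <<'E'
from h import *
an=lambda d: np.degrees(np.arctan2(d[1],d[0])).round(2)
c,M=cam("wrist"); t=ctrl.get_state()["eef_pos"]; print(t)
P=lambda uv,z: onplane(c,M,np.array(uv)/1.5,z)
r=P([[165,150.3],[270,150.3],[500,152.8],[605,154],[613,154]],.17); print(r.round(4),an(r[3]-r[0]),an(r[2]-r[1]))
print("shallow rim",P([[178,160],[190,308]],.172).round(4))
zb=t[2]+.019-.045
l=P([[283,112],[483,112]],zb); print("lip edge",l.round(4),an(l[1]-l[0]))
E
```

```text
[0.53536077 0.21559145 0.2862608 ]
[[0.4191 0.2942 0.17  ]
 [0.4769 0.2905 0.17  ]
 [0.6009 0.2831 0.17  ]
 [0.659  0.2805 0.17  ]
 [0.6635 0.2803 0.17  ]] -3.27 -3.41
shallow rim [[0.4264 0.2886 0.172 ]
 [0.4193 0.2038 0.172 ]]
lip edge [[0.5042 0.3023 0.2603]
 [0.573  0.299  0.2603]] -2.81
```

```bash
python3 -m jog '[[[0,0.04,-0.2],[0,0,-0.03],-1],[[0,0,-0.3],[0,0,0],-1],[[0,0,-0.4],[0,0,0],-1],[[0,0,-0.3],[0,0,0],-1],[[0,0,-0.2],[0,0,0],-1],[[0,0,-0.2],[0,0,0],-1],[[0,0,-0.06],[0,0,0],-1],[[0,0,0],[0,0,0],-1],[[0,0,0],[0,0,0],-1]]'
```

```text
clock: 9.38
eef_pos: [0.5355, 0.2183, 0.204]
ee_rot: [0.0, 0.725, 0.689, 0.001]
ft_force: [-0.0, 0.2, -1.6]
grip_width: 0.0147
grasp_force: 87.9
```

```bash
for i in 1; do :; done; python3 -m jog '[[[0,0,-0.03],[0,0,0],-1],[[0,0,-0.03],[0,0,0],-1],[[0,0,0],[0,0,0],-1],[[0,0,0],[0,0,0],-1]]'
python3 -m jog '[[[0,0,-0.03],[0,0,0],-1],[[0,0,0],[0,0,0],-1],[[0,0,0],[0,0,0],-1]]'
python3 - <<'E'
from h import *
c,M=cam("scene"); save(dict(pixels=c["pixels"][90:240,270:470]),"s2.png",3)
E
```

```text
clock: 9.88
eef_pos: [0.5352, 0.2183, 0.2005]
ee_rot: [0.0, 0.725, 0.689, 0.0]
ft_force: [0.3, -0.3, -2.3]
grip_width: 0.0146
grasp_force: 88.2
clock: 10.25
eef_pos: [0.5354, 0.218, 0.1998]
ee_rot: [0.0, 0.725, 0.689, 0.0]
ft_force: [-1.0, -3.3, 5.7]
grip_width: 0.0146
grasp_force: 89.2
```

View pics/s2.png

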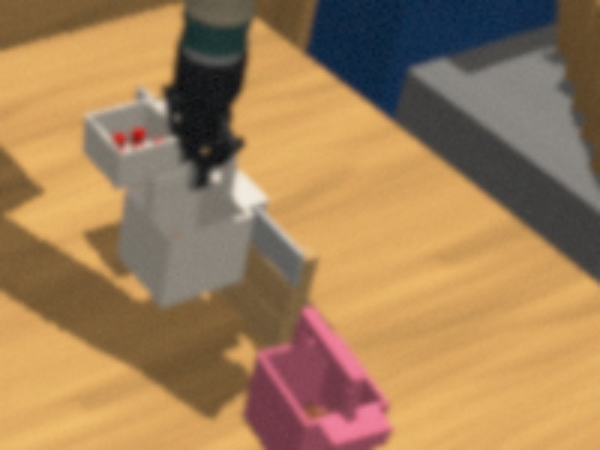

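Contact came at the expected height, with the lip over the rail. I release slowly.

```bash
python3 -m jog '[[[0,0,0],[0,0,0],-0.6],[[0,0,0],[0,0,0],-0.55],[[0,0,0],[0,0,0],-0.5],[[0,0,0],[0,0,0],-0.4],[[0,0,0],[0,0,0],-0.2],[[0,0,0],[0,0,0],0],[[0,0,0],[0,0,0],0.2],[[0,0,0],[0,0,0],0.2],[[0,0,0],[0,0,0],0.2],[[0,0,0],[0,0,0],0.2]]' 20
python3 -m jog '[[[0,0,0.2],[0,0,0],0.2],[[0,0,0.4],[0,0,0],0.2],[[0,0,0.6],[0,0,0],0.2],[[0,0,0.8],[0,0,0],0.2],[[0,0,0.8],[0,0,0],0.2],[[0,0,0.4],[0,0,0],0.2],[[0,0,0],[0,0,0],0.2],[[0,0,0],[0,0,0],0.2]]'
python3 - <<'E'
from h import *
c,M=cam("wrist"); save(c,"w5.png",1)
a=cv2.imread("pics/w5.png")
c,M=cam("scene"); b=cv2.resize(cv2.cvtColor(c["pixels"][90:240,270:370],cv2.COLOR_RGB2BGR),(256,384)); cv2.imwrite("pics/f.png",np.hstack([a,b]))
E
```

```text
clock: 11.55
eef_pos: [0.535, 0.2182, 0.1988]
ee_rot: [0.0, 0.725, 0.689, 0.0]
ft_force: [-0.3, -0.5, 0.2]
grip_width: 0.0512
grasp_force: 0.0
clock: 12.55
eef_pos: [0.5346, 0.2181, 0.358]
ee_rot: [-0.0, 0.725, 0.689, -0.001]
ft_force: [-0.2, 0.2, -0.7]
grip_width: 0.0512
grasp_force: 0.0
```

View pics/f.png

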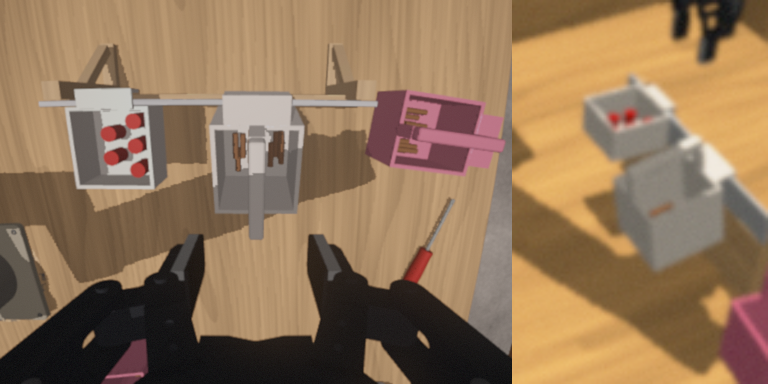

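The bin hangs by its lip at (257,105), square to the rail. It sits between the shallow bin's edge (about column 150) and the rail's end (378), with the gripper clear. I let it settle and hand in.

```bash
python3 -m jog '[[[0,0,0],[0,0,0],0.2],[[0,0,0],[0,0,0],0.2],[[0,0,0],[0,0,0],0.2],[[0,0,0],[0,0,0],0.2],[[0,0,0],[0,0,0],0.2],[[0,0,0],[0,0,0],0.2],[[0,0,0],[0,0,0],0.2],[[0,0,0],[0,0,0],0.2]]' && python3 -c "
from workcell import ctrl
print(ctrl.hand_in())"
```

```text
clock: 13.65
eef_pos: [0.535, 0.2182, 0.3588]
ee_rot: [0.0, 0.725, 0.689, -0.0]
ft_force: [1.0, -0.4, 0.1]
grip_width: 0.0509
grasp_force: 0.0
the job is handed in; nothing more can be done
None
```

The lipped bin hangs by its lip about mid-bay on the rail, square to it and released; the plain bin was not touched, and the job was handed in at about 13.7 s (no verdict was returned).

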